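# Pack the honey jars into the trays for their size

## Robot

A 6-joint arm with a two-finger parallel gripper is mounted at the origin on the work surface. World frame = base frame: x ahead of the robot, y to its left, z up, the work surface at z = 0. Lengths are in m, angles in rad, forces in N, time in s.
With the tool pointing down it reaches from about 0.35 to 0.925 m from the base axis. Payload 6.4 kg.
Tool frame: the origin (TCP) lies at the very end of the fingers, on their centre line; the grasp point (between the pads) lies 19 mm behind it; z points along the fingers, y is the line along which they close (so a half turn about z gives the same grasp; the last joint's range is limited). The gripper opens to 85 mm and grips with 20 to 120 N. Pads are 22 mm wide; open, the fingers measure 114 mm over their backs; the gripper's body (76 mm by 85 mm) begins 54 mm behind the grasp point. The pads swing forward as they close: fully open they stand 13 mm farther back than shut.
Start: joints at [1.172, 0.245, 1.558, -0, 1.339, -0.174], TCP at [0.145, 0.634, 0.231] pointing down, gripper open.
Joint ranges: [-3.13, 3.13], [-1.02, 2.26], [0.13, 2.54], [-0.95, 4.09], [0.21, 2.88], [-2.74, 2.74]. Speed limits (rad/s): [2.57, 2.57, 3.14, 3.14, 3.14, 3.14].

## Interface

Orientations are given as [roll, pitch, yaw] about the fixed x, y, z axes, in that order (R = Rz(yaw) Ry(pitch) Rx(roll)).
In Python, from plant import arm gives the robot as it stands.
- The arm moves only by the shell command python3 -m pendant 'ROWS' [FORCE]. ROWS is JSON, a list of rows, each a list of 3 entries, a list of its own where there are three numbers: the shift along the tool's x, y, z scaled (see below), then the turn, a rotation vector about the tool's x, y, z scaled (see below), then the closure, from 0 (fully open) to 1 (shut). A call has 1 to 12 rows; each row shifts and turns the commanded pose from where the row before left it, along the tool's axes as they then stand; what a row does not reach is not made up. The controller multiplies each number of a shift by 0.25 m and each number of a turn by 4 degrees. A row lasts 1/12 s, in which the tool goes at most 41.7 mm and 7.16 degrees, less where a joint would pass 70% of its speed; a pose out of reach is approached as far as the arm can. A call with a number of a shift or a turn outside -1 to 1 is refused whole. A call with a gripper value outside its range is refused whole. The fingers move at their own pace and stop on an object; FORCE is the grip in N (left out, the last holds). Time passes only in rows, so rows that do not move let the fingers close. It gives the time, the measured TCP pose, the force, the opening and the grip force at its end, in the units of the state.
- arm.observe(): the state, without advancing time (a new reading comes with each control period).
- arm.read_camera(name): name is "scene" or "top" or "wrist"; returns the picture (384x512x3 uint8, red, green, blue); there is no depth.
- arm.calibration(name): a dict with "intrinsics" (3x3 intrinsics, pixels), "dist" ([k1, k2, p1, p2, k3] as OpenCV has them; the pictures are not rectified), "R" (3x3) and "t" (3): a world point X has camera coordinates R X + t. Camera axes: x right, y down, z forward; pixel columns grow to the right and rows downward; lengths in m; the calibration is good to about 2 mm. A picture is of the moment at which its call begins: read the wrist's pose just before it. calibration takes no time and is no camera call; for the wrist camera it gives the pose at the moment of the call.
- arm.finish_job(): hands the job in; it is judged then, once.
The state is a dict: "clock": time; "qpos": joint angles; "qvel": joint speeds; "effort": joint torques, N m; "tool_pos": TCP position; "eef_rot": TCP orientation; "wrist_force": force on the tool from outside, world axes, zero at the start; "moment": the same for the moment, N m; "grip_width": opening from 0.0 (shut) to 1.0 (fully open); "gripper_force": force on a finger pad.
Only numpy, scipy, OpenCV 4.12 (cv2) and the standard library are available. Lean on these libraries where they do the work, as an engineer would, in place of code of your own. Each camera call takes 0.05 s, during which the arm holds its last target. There are 200 camera calls.

## Task

Pack the five honey jars standing on the bench into the cardboard trays made for their kind: the two large round jars in the tray with the largest cells, the two six-sided jars in the tray with the middle-sized cells, and the mini jar in either cell of the tray with the smallest cells. One jar to a cell, each standing upright on the tray's floor; set them down gently, the glass must not be dropped or tipped over. Leave the label roll and the refractometer where they are.

Things in the scene. Friction and masses are not known exactly. Their poses are not given: they have to be found in the camera images.
- large_jar_a: Large round glass jar of honey, gold-coloured metal screw lid: 66 mm across, 90 mm tall, about 0.4 kg. Straight body from the bench up to 66 mm, neck, then the 63 mm wide lid from 74 to 90 mm. Closed. Looks the same as the other large jar. Origin: centre of its underside; z up through the lid.
- large_jar_b: Large round glass jar of honey, gold-coloured metal screw lid: 66 mm across, 90 mm tall, about 0.4 kg. Straight body from the bench up to 66 mm, neck, then the 63 mm wide lid from 74 to 90 mm. Closed. Looks the same as the other large jar. Origin: centre of its underside; z up through the lid.
- hex_jar_a: Six-sided (hexagonal) glass jar of honey, round gold-coloured metal lid: 50 mm across the flats, 58 mm across the corners, 72 mm tall, about 0.25 kg. The six upright flats run from the bench up to 50 mm; the lid, 48 mm wide, from 58 to 72 mm. The jar's x axis is square to a pair of opposite flats (so are the directions 60 degrees either side of it). Looks the same as the other hexagonal jar. Origin: centre of its underside; z up through the lid.
- hex_jar_b: Six-sided (hexagonal) glass jar of honey, round gold-coloured metal lid: 50 mm across the flats, 58 mm across the corners, 72 mm tall, about 0.25 kg. The six upright flats run from the bench up to 50 mm; the lid, 48 mm wide, from 58 to 72 mm. The jar's x axis is square to a pair of opposite flats (so are the directions 60 degrees either side of it). Looks the same as the other hexagonal jar. Origin: centre of its underside; z up through the lid.
- mini_jar: The smallest jar: round glass mini jar of honey, gold-coloured metal lid: 44 mm across, 52 mm tall, about 0.12 kg. Straight body from the bench up to 32 mm; the lid, 43 mm wide, from 38 to 52 mm. Origin: centre of its underside; z up through the lid.
- large_tray: Open brown cardboard twin tray for the large round jars, fixed to the bench, with the largest cells of the three: two square cells, 86 mm inside each, side by side along the tray's y axis, centres at y = +44.5 and -44.5 mm, x = 0. Outside 92 mm (x) by 181 mm (y); card 3 mm thick, floor top 3 mm above the bench, outer walls 40 mm high, divider 36 mm. Origin: centre of its underside; z up.
- hex_tray: Open brown cardboard twin tray for the six-sided jars, fixed to the bench, with the middle-sized cells of the three: two square cells, 74 mm inside each, side by side along the tray's y axis, centres at y = +38.5 and -38.5 mm, x = 0. Outside 80 mm (x) by 157 mm (y); card 3 mm thick, floor top 3 mm above the bench, outer walls 26 mm high, divider 22 mm. Origin: centre of its underside; z up.
- mini_tray: Open brown cardboard twin tray for the mini jar, fixed to the bench, with the smallest cells of the three: two square cells, 60 mm inside each, side by side along the tray's y axis, centres at y = +31.5 and -31.5 mm, x = 0. Outside 66 mm (x) by 129 mm (y); card 3 mm thick, floor top 3 mm above the bench, outer walls 16 mm high, divider 12 mm. One of its two cells stays empty. Origin: centre of its underside; z up.
- label_roll: Bystander: roll of blank white paper labels standing on end, 90 mm across, 50 mm high, loose. Origin: centre of its underside.
- refractometer: Bystander: hand-held honey refractometer lying on the bench, black and silver tube 165 mm long (along its x axis), about 30 mm wide and high, loose. Origin: under its middle, at bench level.
Not all that is in view belongs to the job. Leave any pink look-alike of the hex_jar_a alone. What is shaped like the hex_jar_b but green is not meant.

How it is judged:
By the outcome, as a careful person would: the job done as asked, in the order asked, and still so for the second after the job is handed in, with the robot touching nothing.
It also fails if it takes over 120 s, if anything falls off the work surface, if the arm or the gripper's body presses on something with over 40 N, if the wrist force passes 120 N, or if a joint passes its speed limit or range.

## Working session

There is one attempt and no reset: what is moved stays moved. The work goes in short steps, Python scripts to look and compute and a shell command to move; the robot and the scene stay as the last step left them, time stands still between calls to the robot, and variables do not carry over. Pictures are saved under pics/ and viewed, at most 15 in all, crops included, and the job is handed in when it is done.

```bash
mkdir -p pics; ls
python3 - <<'E'
from plant import arm
import cv2
for n in ["scene","top"]:
    im=arm.read_camera(n); cv2.imwrite(f"pics/{n}0.png",im[:,:,::-1])
    c=arm.calibration(n); print(n,c)
s=arm.observe();print(s)
E
```

```text
pics
scene {'intrinsics': array([[440.74326049,   0.        , 262.41909819],
       [  0.        , 440.74326049, 195.68480517],
       [  0.        ,   0.        ,   1.        ]]), 'dist': array([-0.04391232,  0.        ,  0.        ,  0.        ,  0.        ]), 'R': array([[ 0.87299278,  0.48766622, -0.00807866],
       [ 0.39408065, -0.71502699, -0.57743991],
       [-0.28737439,  0.50091723, -0.81639322]]), 't': array([-0.45460313, -0.17898247,  1.41425793])}
top {'intrinsics': array([[419.28200559,   0.        , 252.74067726],
       [  0.        , 419.28200559, 193.1083767 ],
       [  0.        ,   0.        ,   1.        ]]), 'dist': array([-0.07537609,  0.        ,  0.        ,  0.        ,  0.        ]), 'R': array([[ 2.64163547e-02, -9.99650940e-01, -4.16931333e-04],
       [-9.76465316e-01, -2.57143500e-02, -2.14136074e-01],
       [ 2.14050607e-01,  6.06381349e-03, -9.76803751e-01]]), 't': array([-0.01182755,  0.53146942,  1.3082378 ])}
{'clock': 0.1, 'qpos': array([ 1.17190049e+00,  2.45738440e-01,  1.55890864e+00, -4.24945407e-06,
        1.33871024e+00, -1.74111749e-01]), 'qvel': array([-0.00116266, -0.00164035, -0.00259132,  0.00227472, -0.00026716,
       -0.00171949]), 'effort': array([-6.13332832e-04, -4.30664814e+01, -3.27129865e+01, -9.86770738e-05,
        2.81921974e-03,  4.53589763e-06]), 'tool_pos': array([0.14468388, 0.63316957, 0.23028534]), 'eef_rot': array([-3.13985395e+00, -3.01627793e-04,  2.91680929e+00]), 'wrist_force': array([-0.52692195,  0.00353177, -0.47883412]), 'moment': array([ 0.03456386, -0.04433923,  0.02778463]), 'gripper_force': 0.0, 'grip_width': 1.0027690548462456}
```

View pics/scene0.png

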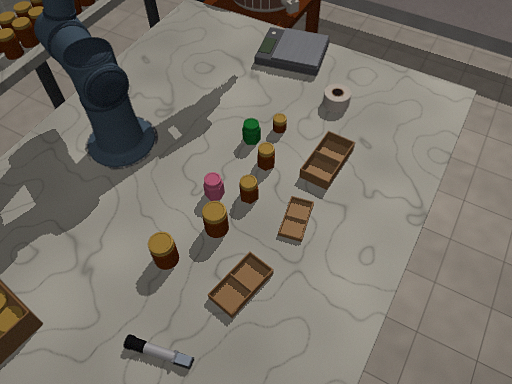

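View pics/top0.png

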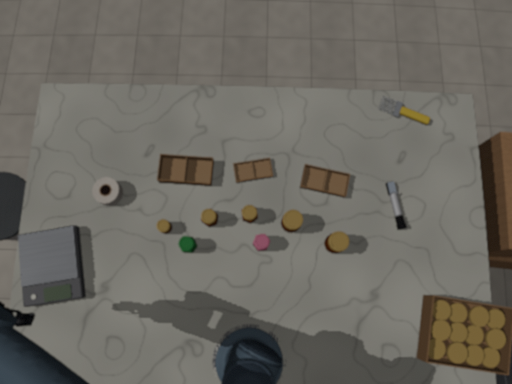

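```bash
cat > h.py <<'E'
import cv2, numpy as np
from plant import arm
def ray(px, c, z):
    """pixels (n,2) -> world points on plane z"""
    p=cv2.undistortPoints(np.float64(px).reshape(-1,1,2),c["intrinsics"],np.array(c["dist"])).reshape(-1,2)
    d=np.c_[p,np.ones(len(p))]@c["R"]; o=-c["R"].T@c["t"]
    return o+d*((z-o[2])/d[:,2])[:,None]
def pix(X,c):
    return cv2.projectPoints(np.float64(X).reshape(-1,1,3),cv2.Rodrigues(c["R"])[0],c["t"],c["intrinsics"],np.array(c["dist"]))[0].reshape(-1,2)
E
python3 - <<'E'
from h import *
im=cv2.imread("pics/top0.png"); c=arm.calibration("top")
hsv=cv2.cvtColor(im,cv2.COLOR_BGR2HSV)
for n,(u,v) in dict(L1=(292,220),L2=(337,242),H1=(249,214),H2=(209,217),M=(165,226),T=(175,170),T2=(340,185),mt=(262,170),G=(188,244),bg=(230,260)).items(): print(n,hsv[v,u])
gold=cv2.inRange(hsv,(17,110,95),(32,255,255))
n,l,s,ce=cv2.connectedComponentsWithStats(gold)
for i in range(1,n):
    if s[i,4]>50 and s[i,0]<380 and 130<s[i,1]<280: print(s[i],ce[i],[ray([ce[i]],c,z)[0,:2].round(3) for z in (.09,.072,.052)])
br=cv2.inRange(hsv,(3,60,20),(25,255,255)); br[205:]=0; br[:140]=0
br=cv2.morphologyEx(br,cv2.MORPH_CLOSE,np.ones((5,5)))
cs,_=cv2.findContours(br,cv2.RETR_EXTERNAL,cv2.CHAIN_APPROX_NONE)
for k in cs:
    if cv2.contourArea(k)>300 and cv2.boundingRect(k)[0]<370:
        w=cv2.boundingRect(k)
        for z in (.04,.026,.016):
            r=cv2.minAreaRect((ray(k.reshape(-1,2),c,z)[:,:2]*1000).astype(np.float32)); print(w,z,np.round(r[0]),np.round(r[1]),round(r[2],1))
big=cv2.resize(im[140:265,140:370],None,fx=3.4,fy=3.4,interpolation=cv2.INTER_CUBIC);cv2.imwrite("pics/crop0.png",big)
E
```

```text
L1 [ 20 133 119]
L2 [ 20 133 119]
H1 [ 20 133 119]
H2 [ 20 133 119]
M [ 21 131 119]
T [ 15 110 107]
T2 [ 15 107 107]
mt [ 15 105 107]
G [ 66 154  86]
bg [ 23  17 123]
[242 206  15  13 155] [248.9483871  212.08387097] [array([0.463, 0.012]), array([0.466, 0.013]), array([0.47 , 0.013])]
[202 210  13  13 148] [207.99324324 216.02027027] [array([0.447, 0.141]), array([0.45 , 0.143]), array([0.453, 0.145])]
[283 210  20  19 289] [292.33910035 219.42560554] [array([ 0.443, -0.124]), array([ 0.446, -0.126]), array([ 0.449, -0.128])]
[158 220  11  12 107] [162.89719626 225.31775701] [array([0.414, 0.281]), array([0.416, 0.285]), array([0.419, 0.289])]
[328 232  21  19 304] [338.25328947 241.08552632] [array([ 0.379, -0.268]), array([ 0.381, -0.272]), array([ 0.383, -0.276])]
(300, 164, 50, 33) 0.04 [ 586. -237.] [156.  82.] 78.7
(300, 164, 50, 33) 0.026 [ 589. -239.] [157.  83.] 78.7
(300, 164, 50, 33) 0.016 [ 592. -241.] [158.  84.] 78.7
(234, 158, 39, 24) 0.04 [616.   4.] [ 66. 126.] 10.8
(234, 158, 39, 24) 0.026 [620.   4.] [ 67. 127.] 10.8
(234, 158, 39, 24) 0.016 [622.   4.] [ 67. 128.] 10.8
(157, 154, 57, 31) 0.04 [611. 231.] [183.  97.] 87.3
(157, 154, 57, 31) 0.026 [615. 233.] [185.  98.] 87.3
(157, 154, 57, 31) 0.016 [618. 235.] [186.  99.] 87.3
```

View pics/crop0.png

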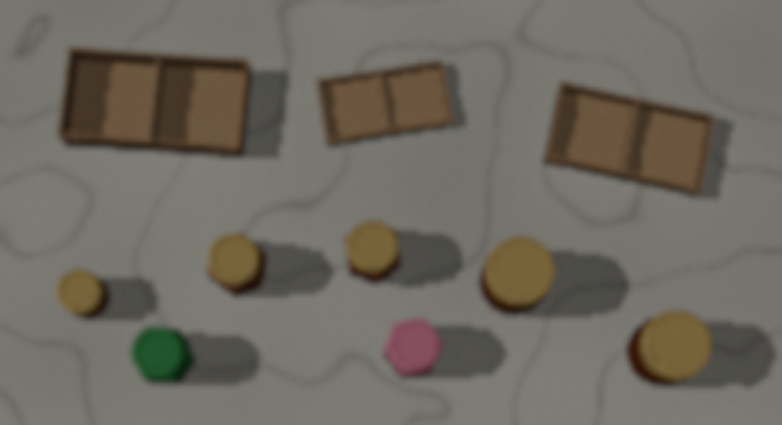

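Top view at (column, row). Things that could be confused:
- **Large jars:** gold lids at (292,219) and (338,241).
- **Hex jars:** gold lids at (249,212) and (208,216). The pink look-alike at (262,242) and the green one at (188,244) are to be left alone.
- **Mini jar:** smallest gold lid, at (163,225).
- **Jars that aren't part of the job:** the crate at lower right.
- **Trays:** large (186,170), mini (253,170), hex (327,181).

The crop confirms these choices. I'll start with the large jars, turning the tool first so that the fingers close along world x.

```bash
python3 -m pendant '[[[0,0,0],[0,0,1],0],[[0,0,0],[0,0,1],0],[[0,0,0],[0,0,1],0],[[0,0,0],[0,0,1],0],[[0,0,0],[0,0,1],0],[[0,0,0],[0,0,1],0],[[0,0,0],[0,0,1],0],[[0,0,0],[0,0,1],0],[[0,0,0],[0,0,1],0],[[0,0,0],[0,0,1],0]]'
python3 -m pendant '[[[0,0,0],[0,0,1],0],[[0,0,0],[0,0,1],0],[[0,0,0],[0,0,1],0],[[0,0,0],[0,0,1],0],[[0,0,0],[0,0,1],0],[[0,0,0],[0,0,1],0],[[0,0,0],[0,0,1],0],[[0,0,0],[0,0,1],0],[[0,0,0],[0,0,1],0],[[0,0,0],[0,0,0.28],0],[[0,0,0],[0,0,0],0]]'
```

```text
clock: 0.93
tool_pos: [0.1447, 0.6333, 0.2306]
eef_rot: [-3.141, 0.001, 2.215]
wrist_force: [-0.5, 0.3, -0.0]
grip_width: 0.997
gripper_force: 0.0
clock: 1.85
tool_pos: [0.1448, 0.6334, 0.2308]
eef_rot: [-3.141, 0.001, 1.571]
wrist_force: [-0.1, -0.7, 0.0]
grip_width: 0.998
gripper_force: 0.0
```

```bash
python3 -m pendant '[[[-0.065,0.05,0],[0,0,0],0],[[-0.13,0.1,0],[0,0,0],0],[[-0.13,0.1,0],[0,0,0],0],[[-0.13,0.1,0],[0,0,0],0],[[-0.13,0.1,0],[0,0,0],0],[[-0.13,0.1,0],[0,0,0],0],[[-0.13,0.1,0],[0,0,0],0],[[-0.13,0.1,0],[0,0,0],0],[[-0.13,0.1,0],[0,0,0],0],[[-0.13,0.1,0],[0,0,0],0],[[-0.065,0.05,0],[0,0,0],0]]'
python3 -m pendant '[[[-0.145,0.016,0],[0,0,0],0],[[-0.145,0.016,0],[0,0,0],0],[[-0.145,0.016,0],[0,0,0],0],[[-0.145,0.016,0],[0,0,0],0],[[-0.145,0.016,0],[0,0,0],0],[[-0.145,0.016,0],[0,0,0],0],[[-0.145,0.016,0],[0,0,0],0],[[-0.145,0.016,0],[0,0,0],0],[[-0.145,0.016,0],[0,0,0],0],[[-0.145,0.016,0],[0,0,0],0],[[-0.145,0.016,0],[0,0,0],0],[[-0.145,0.016,0],[0,0,0],0]]'
python3 -m pendant '[[[0,0,0],[0,0,0],0],[[0,0,0],[0,0,0],0]]'
python3 - <<'E'
from h import *
c=arm.calibration("wrist"); im=arm.read_camera("wrist"); cv2.imwrite("pics/w1.png",im[:,:,::-1])
print(-c["R"].T@c["t"], pix([arm.observe()["tool_pos"],[.443,-.124,.09]],c))
E
```

```text
clock: 2.77
tool_pos: [0.3968, 0.3056, 0.2314]
eef_rot: [3.141, 0.001, 1.569]
wrist_force: [0.6, 0.3, 1.1]
grip_width: 0.998
gripper_force: 0.0
clock: 3.77
tool_pos: [0.4427, -0.1282, 0.2314]
eef_rot: [3.141, 0.0, 1.572]
wrist_force: [1.0, 0.4, 0.4]
grip_width: 0.998
gripper_force: 0.0
clock: 3.93
tool_pos: [0.4427, -0.1277, 0.2312]
eef_rot: [-3.141, -0.001, 1.569]
wrist_force: [-1.0, -0.2, -0.6]
grip_width: 1.003
gripper_force: 0.0
[ 0.44360795 -0.04705238  0.37301741] [[255.73588814 242.67327431]
 [256.72719458 174.33269138]]
```

View pics/w1.png

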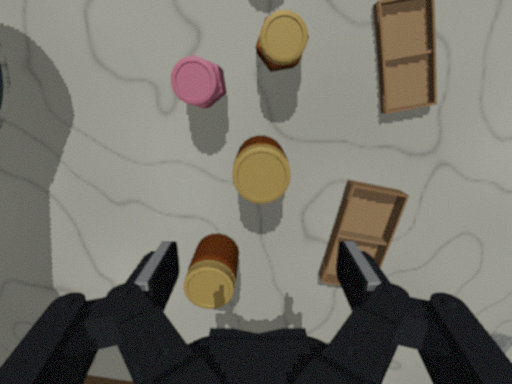

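The wrist view shows the large lid at (262,173), the hex lid at (283,40), the pink jar at (197,80), the other large jar at (210,285), and the hex and mini trays on the right. I'll refine the positions from this view.

```bash
cat >> h.py <<'E'
def lids(name, n):
    """gold lid blobs: pixel centre, size, and xy at the three lid heights"""
    c=arm.calibration(name); im=arm.read_camera(name)[:,:,::-1].copy(); cv2.imwrite(f"pics/{n}.png",im)
    m=cv2.inRange(cv2.cvtColor(im,cv2.COLOR_BGR2HSV),(17,95,95),(32,255,255))
    m=cv2.morphologyEx(m,cv2.MORPH_OPEN,np.ones((5,5)))
    for k in cv2.findContours(m,cv2.RETR_EXTERNAL,cv2.CHAIN_APPROX_NONE)[0]:
        if cv2.contourArea(k)<300: continue
        k=cv2.convexHull(k); (u,v),ax,_=cv2.fitEllipse(k) if len(k)>5 else ((0,0),0,0)
        print(np.round((u,v)),np.round(ax),[(z,*ray([(u,v)],c,z)[0,:2].round(4)) for z in (.09,.072,.052)])
    return c,im
E
python3 -c "
from h import *
lids('wrist','w2')"
```

```text
[209. 284.] [49. 51.] [(0.09, np.float64(0.3843), np.float64(-0.2622)), (0.072, np.float64(0.3805), np.float64(-0.2759)), (0.052, np.float64(0.3764), np.float64(-0.2912))]
[261. 174.] [57. 60.] [(0.09, np.float64(0.4473), np.float64(-0.1224)), (0.072, np.float64(0.4476), np.float64(-0.1272)), (0.052, np.float64(0.4479), np.float64(-0.1326))]
[284.  38.] [48. 52.] [(0.09, np.float64(0.4677), np.float64(0.0083)), (0.072, np.float64(0.4693), np.float64(0.0117)), (0.052, np.float64(0.471), np.float64(0.0155))]
```

```bash
python3 -m pendant '[[[0.019,0.017,0.05],[0,0,0],0],[[0,0,0.1],[0,0,0],0],[[0,0,0.1],[0,0,0],0],[[0,0,0.1],[0,0,0],0],[[0,0,0.1],[0,0,0],0],[[0,0,0.1],[0,0,0],0],[[0,0,0.1],[0,0,0],0],[[0,0,0.08],[0,0,0],0],[[0,0,0.04],[0,0,0],0],[[0,0,0.02],[0,0,0],0],[[0,0,0],[0,0,0],0]]'
python3 -m pendant '[[[0,0,0],[0,0,0],1],[[0,0,0],[0,0,0],1],[[0,0,0],[0,0,0],1],[[0,0,0],[0,0,0],1],[[0,0,0],[0,0,0],1],[[0,0,0],[0,0,0],1],[[0,0,0],[0,0,0],1],[[0,0,0],[0,0,0],1]]' 50
```

```text
clock: 4.95
tool_pos: [0.4468, -0.1206, 0.0333]
eef_rot: [-3.14, -0.001, 1.572]
wrist_force: [0.1, 0.2, -0.7]
grip_width: 1.004
gripper_force: 0.0
clock: 5.62
tool_pos: [0.4483, -0.122, 0.0355]
eef_rot: [3.139, 0.001, 1.571]
wrist_force: [-1.1, 1.3, 6.8]
grip_width: 0.759
gripper_force: 56.3
```

```bash
python3 -m pendant '[[[0,0,-0.02],[0,0,0],1],[[0,0,-0.04],[0,0,0],1],[[0,0,-0.08],[0,0,0],1],[[0,0,-0.1],[0,0,0],1],[[0,0,-0.1],[0,0,0],1],[[0,0,-0.1],[0,0,0],1],[[0,0,-0.05],[0,0,0],1],[[0,0,-0.02],[0,0,0],1],[[0,0,0],[0,0,0],1]]'
python3 - <<'E'
from h import *
im=arm.read_camera("scene")[:,:,::-1]; c=arm.calibration("scene")
print(pix([arm.observe()["tool_pos"]],c)); cv2.imwrite("pics/s1.png",cv2.resize(im[120:320,110:380],None,fx=2.6,fy=2.6))
E
```

```text
clock: 6.37
tool_pos: [0.4477, -0.1219, 0.1628]
eef_rot: [3.139, 0.002, 1.571]
wrist_force: [-0.3, 0.8, -5.0]
grip_width: 0.757
gripper_force: 56.7
[[212.0577671  191.99243155]]
```

View pics/s1.png

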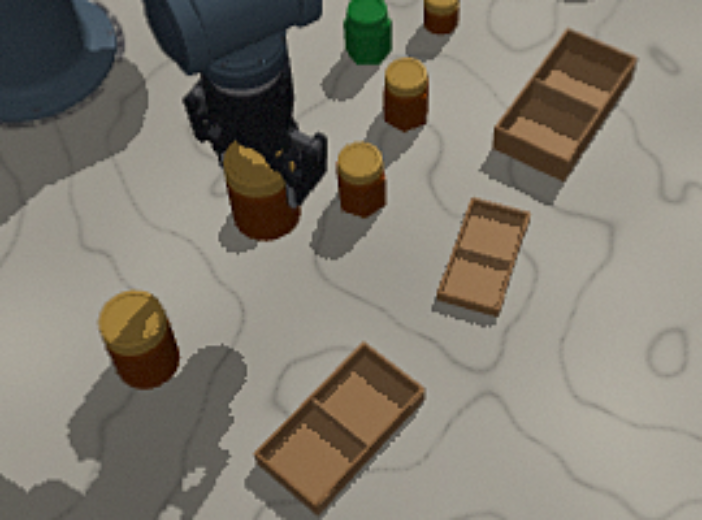

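Jar held upright. I'll carry it towards the large tray and look at the tray on the way.

```bash
python3 -m pendant '[[[0.04,0.02,0],[0,0,0],1],[[0.08,0.04,0],[0,0,0],1],[[0.12,0.064,0],[0,0,0],1],[[0.13,0.068,0],[0,0,0],1],[[0.13,0.068,0],[0,0,0],1],[[0.13,0.068,0],[0,0,0],1],[[0.13,0.068,0],[0,0,0],1],[[0.13,0.068,0],[0,0,0],1],[[0.12,0.064,0],[0,0,0],1],[[0.08,0.04,0],[0,0,0],1],[[0.04,0.02,0],[0,0,0],1],[[0,0,0],[0,0,0],1]]'
cat >> h.py <<'E'
def tray(name,n,guess,h,L,im=None,c=None):
    """tray near guess (xy), rim height h, outer length L: bottom-of-cell and rim rectangles"""
    if c is None: c=arm.calibration(name); im=arm.read_camera(name)[:,:,::-1].copy(); cv2.imwrite(f"pics/{n}.png",im)
    m=cv2.inRange(cv2.cvtColor(im,cv2.COLOR_BGR2HSV),(3,70,15),(17,255,255))
    m=cv2.morphologyEx(m,cv2.MORPH_CLOSE,np.ones((5,5)))
    for k in cv2.findContours(m,cv2.RETR_EXTERNAL,cv2.CHAIN_APPROX_NONE)[0]:
        if cv2.contourArea(k)<600: continue
        P=ray(k.reshape(-1,2),c,h)[:,:2]
        r=cv2.minAreaRect((P*1000).astype(np.float32))
        if np.hypot(*(np.array(r[0])/1000-guess))<.07: print("tray",cv2.boundingRect(k),np.round(r[0],1),np.round(r[1]),round(r[2],1))
    return c,im
E
python3 -c "
from h import *
tray('wrist','w3',(.613,.232),.04,.181); print(arm.observe()['tool_pos'])"
```

```text
clock: 7.42
tool_pos: [0.5936, 0.1632, 0.1594]
eef_rot: [-3.139, -0.0, 1.574]
wrist_force: [-0.4, -0.5, -3.9]
grip_width: 0.756
gripper_force: 56.8
tray (189, 0, 156, 267) [593.4 195.6] [148. 254.] 0.3
[0.59319487 0.1616854  0.15950686]
```

View pics/w3.png

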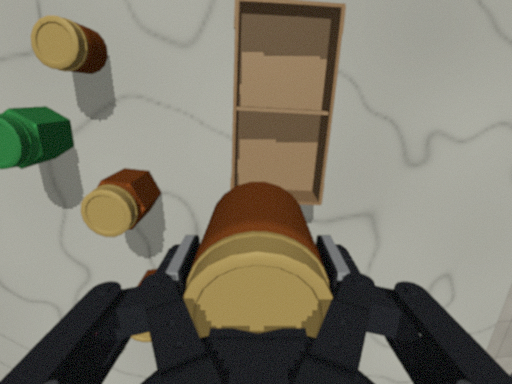

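The wrist view shows the held jar level. The large tray rim corners are at (236,0), (344,5) and (321,205), and the divider runs from (236,108) to (329,113).

```bash
python3 -c "
from h import *
c=arm.calibration('wrist')
print(ray([(236,0),(344,5),(321,205)],c,.04)[:,:2].round(4)); print(ray([(236,108),(329,113)],c,.036)[:,:2].round(4))
print(pix([(.6163,.276,.04),(.6113,.187,.04)],c))"
```

```text
[[0.5757 0.3209]
 [0.6657 0.3181]
 [0.6586 0.1392]]
[[0.5739 0.2336]
 [0.6604 0.2295]]
[[283.58986537  58.05363038]
 [275.63447656 158.48978348]]
```

```bash
python3 -m pendant '[[[0.04,0.01,0],[0,0,0],1],[[0.08,0.02,0],[0,0,0],1],[[0.11,0.02,0],[0,0,0],1],[[0.11,0.02,0],[0,0,0],1],[[0.08,0.017,0],[0,0,0],1],[[0.034,0.01,0],[0,0,0],1],[[0,0,0.05],[0,0,0],1],[[0,0,0.1],[0,0,0],1],[[0,0,0.1],[0,0,0],1],[[0,0,0.1],[0,0,0],1],[[0,0,0.05],[0,0,0],1],[[0,0,0],[0,0,0],1]]'
```

```text
clock: 8.47
tool_pos: [0.6152, 0.2723, 0.0563]
eef_rot: [-3.133, 0.002, 1.569]
wrist_force: [-1.0, -0.7, -3.8]
grip_width: 0.758
gripper_force: 56.7
```

```bash
python3 -m pendant '[[[0.01,0.006,0.015],[0,0,0],1],[[0,0,0.015],[0,0,0],1],[[0,0,0.012],[0,0,0],1],[[0,0,0.01],[0,0,0],1],[[0,0,0.008],[0,0,0],1],[[0,0,0.006],[0,0,0],1],[[0,0,0],[0,0,0],1],[[0,0,0],[0,0,0],1]]'
```

```text
clock: 9.13
tool_pos: [0.6199, 0.2769, 0.0449]
eef_rot: [3.142, 0.0, 1.571]
wrist_force: [0.3, 0.3, -3.4]
grip_width: 0.756
gripper_force: 56.7
```

```bash
python3 -m pendant '[[[0,-0.004,0.006],[0,0,0],1],[[0,0,0.006],[0,0,0],1],[[0,0,0.004],[0,0,0],1],[[0,0,0.004],[0,0,0],1],[[0,0,0],[0,0,0],1]]'; python3 -m pendant '[[[0,0,0.004],[0,0,0],1],[[0,0,0],[0,0,0],1]]'
```

```text
clock: 9.55
tool_pos: [0.6187, 0.2769, 0.0394]
eef_rot: [-3.141, 0.0, 1.571]
wrist_force: [0.4, -0.1, -3.7]
grip_width: 0.757
gripper_force: 56.7
clock: 9.72
tool_pos: [0.6189, 0.2769, 0.0387]
eef_rot: [3.142, -0.0, 1.571]
wrist_force: [-0.1, 0.7, -4.3]
grip_width: 0.76
gripper_force: 56.9
```

```bash
python3 -m pendant '[[[0,0,0.004],[0,0,0],1],[[0,0,0],[0,0,0],1]]'; python3 -m pendant '[[[0,0,0.004],[0,0,0],1],[[0,0,0],[0,0,0],1]]'
```

```text
clock: 9.88
tool_pos: [0.619, 0.277, 0.0386]
eef_rot: [-3.141, 0.0, 1.571]
wrist_force: [-2.7, -1.1, 1.7]
grip_width: 0.757
gripper_force: 57.4
clock: 10.05
tool_pos: [0.6191, 0.277, 0.0386]
eef_rot: [-3.141, 0.0, 1.571]
wrist_force: [-7.6, -1.9, 8.3]
grip_width: 0.757
gripper_force: 58.2
```

```bash
python3 -m pendant '[[[0,0,0],[0,0,0],0],[[0,0,0],[0,0,0],0],[[0,0,0],[0,0,0],0],[[0,0,0],[0,0,0],0],[[0,0,0],[0,0,0],0],[[0,0,-0.05],[0,0,0],0],[[0,0,-0.1],[0,0,0],0],[[0,0,-0.15],[0,0,0],0],[[0,0,-0.15],[0,0,0],0],[[0,0,-0.15],[0,0,0],0],[[0,0,-0.1],[0,0,0],0],[[0,0,0],[0,0,0],0]]'
python3 - <<'E'
from h import *
im=arm.read_camera("scene")[:,:,::-1]
cv2.imwrite("pics/s2.png",cv2.resize(im[100:260,200:400],None,fx=2.5,fy=2.5))
E
```

```text
clock: 11.05
tool_pos: [0.6226, 0.278, 0.2216]
eef_rot: [3.128, -0.004, 1.571]
wrist_force: [0.6, -0.4, 0.7]
grip_width: 0.999
gripper_force: 0.0
```

View pics/s2.png

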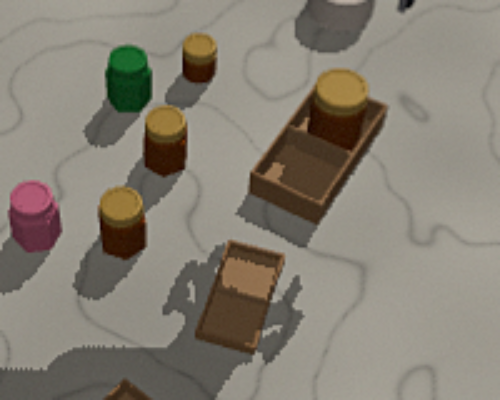

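The first large jar stands in the far cell, at about (340,105) in the crop. Next is the second large jar.

```bash
python3 -m pendant '[[[-0.07,-0.031,0],[0,0,0],0],[[-0.14,-0.061,0],[0,0,0],0],[[-0.14,-0.061,0],[0,0,0],0],[[-0.14,-0.061,0],[0,0,0],0],[[-0.14,-0.061,0],[0,0,0],0],[[-0.14,-0.061,0],[0,0,0],0],[[-0.14,-0.061,0],[0,0,0],0],[[-0.14,-0.061,0],[0,0,0],0],[[-0.14,-0.061,0],[0,0,0],0],[[-0.14,-0.061,0],[0,0,0],0],[[-0.14,-0.061,0],[0,0,0],0],[[-0.14,-0.061,0],[0,0,0],0]]'
python3 -m pendant '[[[-0.14,-0.061,0],[0,0,0],0],[[-0.14,-0.061,0],[0,0,0],0],[[-0.14,-0.061,0],[0,0,0],0],[[-0.07,-0.031,0],[0,0,0],0],[[-0.068,-0.031,0],[0,0,0],0],[[0,0,0],[0,0,0],0],[[0,0,0],[0,0,0],0]]'
python3 -c "
from h import *
lids('wrist','w4'); print(arm.observe()['tool_pos'])"
```

```text
clock: 12.1
tool_pos: [0.4417, -0.1266, 0.211]
eef_rot: [-3.14, -0.001, 1.571]
wrist_force: [0.8, -0.3, 0.5]
grip_width: 1.003
gripper_force: 0.0
clock: 12.68
tool_pos: [0.3815, -0.265, 0.211]
eef_rot: [-3.141, -0.002, 1.569]
wrist_force: [-0.5, -0.4, 0.2]
grip_width: 1.005
gripper_force: 0.0
[257. 185.] [61. 64.] [(0.09, np.float64(0.3822), np.float64(-0.2666)), (0.072, np.float64(0.3821), np.float64(-0.2722)), (0.052, np.float64(0.3821), np.float64(-0.2785))]
[ 0.38186857 -0.2644301   0.21108375]
```

```bash
python3 -m pendant '[[[-0.006,0.002,0.05],[0,0,0],0],[[0,0,0.1],[0,0,0],0],[[0,0,0.1],[0,0,0],0],[[0,0,0.1],[0,0,0],0],[[0,0,0.1],[0,0,0],0],[[0,0,0.1],[0,0,0],0],[[0,0,0.08],[0,0,0],0],[[0,0,0.05],[0,0,0],0],[[0,0,0.02],[0,0,0],0],[[0,0,0.01],[0,0,0],0],[[0,0,0],[0,0,0],0]]'
python3 -m pendant '[[[0,0,0],[0,0,0],1],[[0,0,0],[0,0,0],1],[[0,0,0],[0,0,0],1],[[0,0,0],[0,0,0],1],[[0,0,0],[0,0,0],1],[[0,0,0],[0,0,0],1],[[0,0,0],[0,0,0],1],[[0,0,0],[0,0,0],1]]' 50
```

```text
clock: 13.65
tool_pos: [0.383, -0.266, 0.0343]
eef_rot: [-3.141, -0.0, 1.572]
wrist_force: [-0.6, 0.9, 0.5]
grip_width: 0.999
gripper_force: 0.0
clock: 14.32
tool_pos: [0.3833, -0.2673, 0.0358]
eef_rot: [3.141, 0.001, 1.571]
wrist_force: [-1.5, 1.8, 5.6]
grip_width: 0.758
gripper_force: 55.9
```

```bash
python3 -m pendant '[[[0,0,-0.02],[0,0,0],1],[[0,0,-0.04],[0,0,0],1],[[0,0,-0.08],[0,0,0],1],[[0,0,-0.1],[0,0,0],1],[[0,0,-0.1],[0,0,0],1],[[0,0,-0.1],[0,0,0],1],[[0,0,-0.05],[0,0,0],1],[[0,0,-0.02],[0,0,0],1],[[0,0,0],[0,0,0],1]]'
```

```text
clock: 15.07
tool_pos: [0.3831, -0.2671, 0.1634]
eef_rot: [3.139, 0.002, 1.571]
wrist_force: [0.2, -0.3, -3.3]
grip_width: 0.752
gripper_force: 56.6
```

```bash
python3 -m pendant '[[[0.04,0.02,0],[0,0,0],1],[[0.08,0.041,0],[0,0,0],1],[[0.134,0.068,0],[0,0,0],1],[[0.134,0.068,0],[0,0,0],1],[[0.134,0.068,0],[0,0,0],1],[[0.134,0.068,0],[0,0,0],1],[[0.134,0.068,0],[0,0,0],1],[[0.134,0.068,0],[0,0,0],1],[[0.134,0.068,0],[0,0,0],1],[[0.134,0.068,0],[0,0,0],1],[[0.134,0.068,0],[0,0,0],1],[[0.134,0.068,0],[0,0,0],1]]'
python3 -m pendant '[[[0.134,0.068,0],[0,0,0],1],[[0.12,0.061,0],[0,0,0],1],[[0.067,0.034,0],[0,0,0],1],[[0.04,0.02,0],[0,0,0],1],[[0,0,0],[0,0,0],1],[[0,0,0],[0,0,0],1]]'
```

```text
clock: 16.07
tool_pos: [0.5668, 0.1012, 0.1595]
eef_rot: [-3.138, -0.0, 1.571]
wrist_force: [-0.1, -0.9, -3.6]
grip_width: 0.756
gripper_force: 56.6
clock: 16.57
tool_pos: [0.6125, 0.1886, 0.1602]
eef_rot: [-3.139, 0.001, 1.571]
wrist_force: [0.6, -0.5, -3.7]
grip_width: 0.757
gripper_force: 56.8
```

```bash
python3 -m pendant '[[[-0.008,0.006,0.05],[0,0,0],1],[[0,0,0.1],[0,0,0],1],[[0,0,0.1],[0,0,0],1],[[0,0,0.1],[0,0,0],1],[[0,0,0.06],[0,0,0],1],[[0,0,0.03],[0,0,0],1],[[0,0,0.015],[0,0,0],1],[[0,0,0],[0,0,0],1],[[0,0,0],[0,0,0],1]]'
```

```text
clock: 17.32
tool_pos: [0.6162, 0.1865, 0.0494]
eef_rot: [3.139, -0.0, 1.571]
wrist_force: [-0.3, -0.0, -2.9]
grip_width: 0.76
gripper_force: 56.8
```

```bash
python3 -m pendant '[[[0,0,0.012],[0,0,0],1],[[0,0,0.01],[0,0,0],1],[[0,0,0.008],[0,0,0],1],[[0,0,0.006],[0,0,0],1],[[0,0,0.004],[0,0,0],1],[[0,0,0],[0,0,0],1]]'; python3 -m pendant '[[[0,0,0.004],[0,0,0],1],[[0,0,0],[0,0,0],1]]'
```

```text
clock: 17.82
tool_pos: [0.6152, 0.1868, 0.0388]
eef_rot: [-3.141, 0.0, 1.571]
wrist_force: [-3.7, -0.9, 2.8]
grip_width: 0.755
gripper_force: 57.5
clock: 17.98
tool_pos: [0.6153, 0.1868, 0.0388]
eef_rot: [-3.141, 0.0, 1.571]
wrist_force: [-6.4, -0.3, 9.9]
grip_width: 0.756
gripper_force: 58.3
```

```bash
python3 -m pendant '[[[0,0,0],[0,0,0],0],[[0,0,0],[0,0,0],0],[[0,0,0],[0,0,0],0],[[0,0,0],[0,0,0],0],[[0,0,0],[0,0,0],0],[[0,0,-0.05],[0,0,0],0],[[0,0,-0.1],[0,0,0],0],[[0,0,-0.15],[0,0,0],0],[[0,0,-0.15],[0,0,0],0],[[0,0,-0.15],[0,0,0],0],[[0,0,-0.1],[0,0,0],0],[[0,0,0],[0,0,0],0]]'
python3 -m pendant '[[[-0.02,-0.07,0],[0,0,0],0],[[-0.04,-0.14,0],[0,0,0],0],[[-0.04,-0.14,0],[0,0,0],0],[[-0.04,-0.14,0],[0,0,0],0],[[-0.03,-0.11,0],[0,0,0],0],[[-0.01,-0.06,0],[0,0,0],0],[[0,0,0],[0,0,0],0],[[0,0,0],[0,0,0],0]]'
python3 -c "
from h import *
c,im=lids('wrist','w5'); print(arm.observe()['tool_pos'])
cv2.imwrite('pics/w5c.png',im)"
```

```text
clock: 18.98
tool_pos: [0.619, 0.1872, 0.2214]
eef_rot: [3.127, -0.002, 1.571]
wrist_force: [0.5, -0.2, 0.8]
grip_width: 0.999
gripper_force: 0.0
clock: 19.65
tool_pos: [0.4501, 0.1417, 0.2124]
eef_rot: [3.14, -0.0, 1.571]
wrist_force: [0.3, 0.6, -0.5]
grip_width: 1.004
gripper_force: 0.0
[272. 275.] [39. 40.] [(0.09, np.float64(0.4682), np.float64(0.0326)), (0.072, np.float64(0.4694), np.float64(0.0197)), (0.052, np.float64(0.4707), np.float64(0.0053))]
[260. 174.] [45. 46.] [(0.09, np.float64(0.4537), np.float64(0.1513)), (0.072, np.float64(0.4539), np.float64(0.1464)), (0.052, np.float64(0.4541), np.float64(0.141))]
[425. 139.] [64. 68.] [(0.09, np.float64(0.6137), np.float64(0.186)), (0.072, np.float64(0.6248), np.float64(0.1836)), (0.052, np.float64(0.6371), np.float64(0.1808))]
[227.  26.] [42. 47.] [(0.09, np.float64(0.4255), np.float64(0.282)), (0.072, np.float64(0.4238), np.float64(0.286)), (0.052, np.float64(0.4219), np.float64(0.2905))]
[446.  39.] [68. 79.] [(0.09, np.float64(0.6184), np.float64(0.275)), (0.072, np.float64(0.6299), np.float64(0.2785)), (0.052, np.float64(0.6426), np.float64(0.2825))]
[0.45077771 0.14172247 0.21252777]
```

View pics/w5c.png

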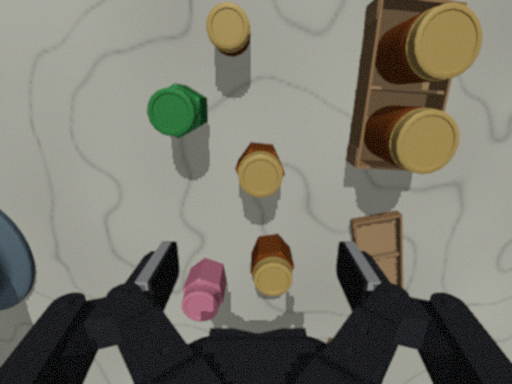

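Both large jars are in their tray. The hex lid is at (260,174). Its visible far flat runs roughly from (250,144) to (273,143), so corners point along the closing axis. I'll zoom in to get the flats.

```bash
python3 -c "
import cv2
im=cv2.imread('pics/w5.png')[125:305,170:310]
cv2.imwrite('pics/w5z.png',cv2.resize(im,None,fx=3.3,fy=3.3,interpolation=cv2.INTER_CUBIC))"
```

```text
(no output)
```

View pics/w5z.png

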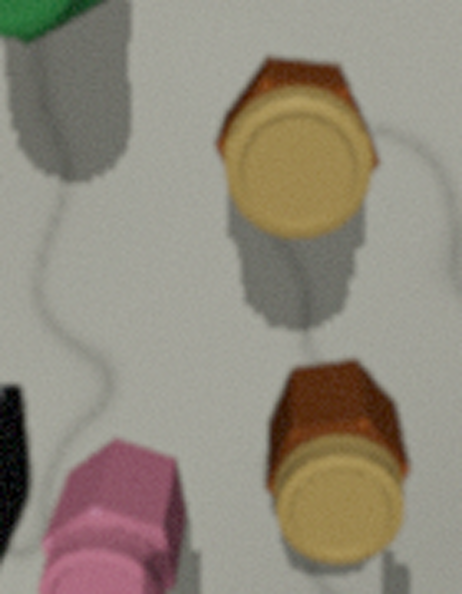

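```bash
python3 -m pendant '[[[0.018,0.014,0],[0,0,0],0],[[0,0,0.05],[0,0,-1],0],[[0,0,0.1],[0,0,-1],0],[[0,0,0.1],[0,0,-1],0],[[0,0,0.1],[0,0,-1],0],[[0,0,0.1],[0,0,-1],0],[[0,0,0.1],[0,0,-1],0],[[0,0,0.1],[0,0,0],0],[[0,0,0.07],[0,0,0],0],[[0,0,0.03],[0,0,0],0],[[0,0,0.012],[0,0,0],0],[[0,0,0],[0,0,0],0]]'
python3 -m pendant '[[[0,0,0],[0,0,0],1],[[0,0,0],[0,0,0],1],[[0,0,0],[0,0,0],1],[[0,0,0],[0,0,0],1],[[0,0,0],[0,0,0],1],[[0,0,0],[0,0,0],1],[[0,0,0],[0,0,0],1],[[0,0,0],[0,0,0],1]]' 50
```

```text
clock: 20.7
tool_pos: [0.4542, 0.1463, 0.0213]
eef_rot: [-3.141, -0.0, 1.99]
wrist_force: [-0.1, -0.4, -0.4]
grip_width: 0.998
gripper_force: 0.0
clock: 21.37
tool_pos: [0.4545, 0.1462, 0.0228]
eef_rot: [3.14, 0.001, 1.99]
wrist_force: [-1.6, -0.4, 6.8]
grip_width: 0.577
gripper_force: 53.7
```

```bash
python3 -m pendant '[[[0,0,-0.02],[0,0,0],1],[[0,0,-0.04],[0,0,0],1],[[0,0,-0.08],[0,0,0],1],[[0,0,-0.1],[0,0,0.8],1],[[0,0,-0.1],[0,0,1],1],[[0,0,-0.1],[0,0,1],1],[[0,0,-0.05],[0,0,1],1],[[0,0,-0.02],[0,0,1],1],[[0,0,0],[0,0,1],1],[[0,0,0],[0,0,1],1],[[0,0,0],[0,0,1],1],[[0,0,0],[0,0,1],1]]'
python3 - <<'E'
from h import *
# shift from a yaw-78.7deg tool, world d -> tool units
print(arm.observe()['eef_rot'])
t=arm.observe(); y=t['eef_rot'][2]
for n,P in dict(B=(.583,-.277),A=(.598,-.201)).items():
    d=np.array(P)-t['tool_pos'][:2]; print(n,d.round(4),(np.array([d@[np.cos(y),np.sin(y)],d@[np.sin(y),-np.cos(y)]])/.25).round(3))
E
```

```text
clock: 22.37
tool_pos: [0.4532, 0.1462, 0.1494]
eef_rot: [3.141, -0.0, 1.372]
wrist_force: [-0.1, -0.5, -3.5]
grip_width: 0.573
gripper_force: 52.7
[ 3.14148882e+00 -1.38281876e-04  1.37182500e+00]
B [ 0.1298 -0.4232] [-1.557  0.843]
A [ 0.1448 -0.3472] [-1.247  0.842]
```

Run:
```python
from h import *
from scipy.spatial.transform import Rotation as Ro
im=cv2.imread('pics/w1.png'); cv2.imwrite('pics/w1z.png',cv2.resize(im[165:300,300:430],None,fx=4,fy=4,interpolation=cv2.INTER_CUBIC))
s=arm.observe(); c=arm.calibration('wrist')
Rt=Ro.from_euler('xyz',s['eef_rot']).as_matrix(); o=Rt.T@(-c['R'].T@c['t']-s['tool_pos']); Rc=c['R']@Rt
R1=Ro.from_euler('xyz',[np.pi,0,np.pi/2]).as_matrix(); o1=np.array([.4427,-.1277,.2312])+R1@o
c['R']=Rc@R1.T; c['t']=-c['R']@o1
np.savez('w1c.npz',**c); print(o1, ray([(261,174)],c,.09))
```

```text
[ 0.44326204 -0.04681086  0.37298333] [[ 0.44746437 -0.12349372  0.09      ]]
```

View pics/w1z.png

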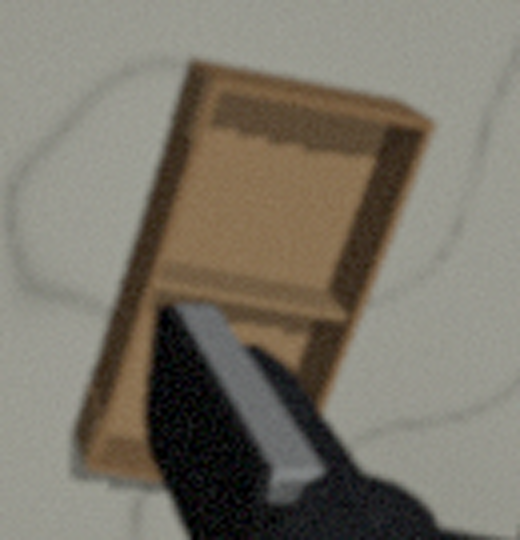

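Run:
```python
from h import *
c=dict(np.load('w1c.npz'))
P=ray([(409,195.5),(352,185),(322.5,280.5)],c,.026)[:,:2]; print(P.round(4), np.linalg.norm(P[0]-P[1]),np.linalg.norm(P[2]-P[1]),(P[0]+P[2])/2)
b=ray([(347.5,180.5)],c,0)[:,:2];print(b)
D=ray([(341,232),(386,243)],c,.022)[:,:2]; print(D.round(4),D.mean(0))
```

```text
[[ 0.6489 -0.1704]
 [ 0.5689 -0.1557]
 [ 0.5414 -0.3055]] 0.08135117201721877 0.1523294959617725 [ 0.59512711 -0.23797096]
[[ 0.57113495 -0.15717218]]
[[ 0.5623 -0.2267]
 [ 0.6302 -0.2449]] [ 0.59625108 -0.23582319]
```

```bash
python3 -m pendant '[[[-0.039,0.021,0],[0,0,0],1],[[-0.077,0.043,0],[0,0,0],1],[[-0.129,0.0714,0],[0,0,0],1],[[-0.129,0.0714,0],[0,0,0],1],[[-0.129,0.0714,0],[0,0,0],1],[[-0.129,0.0714,0],[0,0,0],1],[[-0.129,0.0714,0],[0,0,0],1],[[-0.129,0.0714,0],[0,0,0],1],[[-0.129,0.0714,0],[0,0,0],1],[[-0.129,0.0714,0],[0,0,0],1],[[-0.129,0.0714,0],[0,0,0],1],[[-0.129,0.0714,0],[0,0,0],1]]'
python3 -m pendant '[[[-0.09,0.05,0],[0,0,0],1],[[-0.039,0.021,0],[0,0,0],1],[[-0.013,0.007,0],[0,0,0],1],[[0,0,0],[0,0,0],1],[[0,0,0],[0,0,0],1]]'
python3 -c "
from h import *
tray('wrist','w6',(0,0),.026,.157); print(arm.observe()['tool_pos'])"
```

```text
clock: 23.37
tool_pos: [0.5758, -0.2389, 0.1492]
eef_rot: [-3.141, 0.0, 1.376]
wrist_force: [-0.0, 0.5, -2.9]
grip_width: 0.571
gripper_force: 52.7
clock: 23.78
tool_pos: [0.5878, -0.2739, 0.1487]
eef_rot: [-3.14, -0.001, 1.376]
wrist_force: [0.9, -0.4, -2.6]
grip_width: 0.577
gripper_force: 52.7
[ 0.58791349 -0.27358462  0.148775  ]
```

View pics/w6.png

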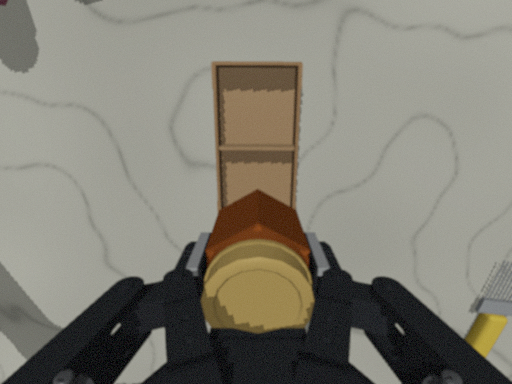

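The jar is lined up with the tray's centre column at about 257. The divider is at row 148 and the far rim at row 63.

Run:
```python
from h import *
c=arm.calibration('wrist'); u=np.array([.196,.981])
d=ray([(257.5,147.5)],c,.022)[0,:2]; f=ray([(257,63)],c,.026)[0,:2]
print(d,f,'B',d-.0385*u,f-(.0785+.0385)*u,'A',d+.0385*u,arm.observe()['tool_pos'])
```

```text
[ 0.5955261  -0.23943929] [ 0.60964343 -0.16479304] B [ 0.5879801  -0.27720779] [ 0.58671143 -0.27957004] A [ 0.6030721  -0.20167079] [ 0.58791349 -0.27358462  0.148775  ]
```

```bash
python3 -m pendant '[[[-0.016,0,0.05],[0,0,0],1],[[0,0,0.1],[0,0,0],1],[[0,0,0.1],[0,0,0],1],[[0,0,0.1],[0,0,0],1],[[0,0,0.06],[0,0,0],1],[[0,0,0.03],[0,0,0],1],[[0,0,0.015],[0,0,0],1],[[0,0,0],[0,0,0],1],[[0,0,0],[0,0,0],1]]'
```

```text
clock: 24.58
tool_pos: [0.5885, -0.2795, 0.0367]
eef_rot: [3.139, 0.001, 1.376]
wrist_force: [-0.2, 0.0, -2.9]
grip_width: 0.573
gripper_force: 52.7
```

```bash
python3 -m pendant '[[[0,0,0.012],[0,0,0],1],[[0,0,0.01],[0,0,0],1],[[0,0,0.008],[0,0,0],1],[[0,0,0.006],[0,0,0],1],[[0,0,0.004],[0,0,0],1],[[0,0,0],[0,0,0],1]]'; python3 -m pendant '[[[0,0,0.004],[0,0,0],1],[[0,0,0],[0,0,0],1]]'
```

```text
clock: 25.08
tool_pos: [0.5877, -0.279, 0.0259]
eef_rot: [-3.141, 0.0, 1.375]
wrist_force: [-1.5, 1.4, 2.6]
grip_width: 0.574
gripper_force: 53.2
clock: 25.25
tool_pos: [0.5878, -0.2791, 0.0259]
eef_rot: [-3.141, -0.0, 1.375]
wrist_force: [-5.7, 2.9, 8.4]
grip_width: 0.574
gripper_force: 54.0
```

```bash
python3 -m pendant '[[[0,0,0],[0,0,0],0],[[0,0,0],[0,0,0],0],[[0,0,0],[0,0,0],0],[[0,0,0],[0,0,0],0],[[0,0,0],[0,0,0],0],[[0,0,-0.05],[0,0,0],0],[[0,0,-0.1],[0,0,0],0],[[0,0,-0.15],[0,0,0],0],[[0,0,-0.15],[0,0,1],0],[[0,0,-0.15],[0,0,1],0],[[0,0,-0.1],[0,0,0.8],0],[[0,0,0],[0,0,0],0]]'
python3 -m pendant '[[[0.056,-0.055,0],[0,0,0],0],[[0.113,-0.111,0],[0,0,0],0],[[0.113,-0.111,0],[0,0,0],0],[[0.113,-0.111,0],[0,0,0],0],[[0.113,-0.111,0],[0,0,0],0],[[0.113,-0.111,0],[0,0,0],0],[[0.113,-0.111,0],[0,0,0],0],[[0.113,-0.111,0],[0,0,0],0],[[0.057,-0.056,0],[0,0,0],0],[[0,0,0],[0,0,0],0],[[0,0,0],[0,0,0],0]]'
python3 - <<'E'
from h import *
c,im=lids('wrist','w7'); s=arm.observe(); print(s['tool_pos'],s['eef_rot'])
cv2.imwrite('pics/w7z.png',cv2.resize(im[120:300,130:400],None,fx=2.4,fy=2.4))
E
```

```text
clock: 26.25
tool_pos: [0.5909, -0.2811, 0.2087]
eef_rot: [3.128, 0.003, 1.178]
wrist_force: [0.3, 0.1, 0.6]
grip_width: 0.999
gripper_force: 0.0
clock: 27.17
tool_pos: [0.4682, 0.0153, 0.1995]
eef_rot: [3.141, 0.0, 1.182]
wrist_force: [0.2, -1.2, 0.0]
grip_width: 1.0
gripper_force: 0.0
[259. 180.] [46. 48.] [(0.09, np.float64(0.4733), np.float64(0.0205)), (0.072, np.float64(0.4715), np.float64(0.0155)), (0.052, np.float64(0.4694), np.float64(0.0099))]
[0.46862228 0.01446772 0.19956221] [3.14079479e+00 2.37048539e-04 1.18074117e+00]
```

View pics/w7z.png

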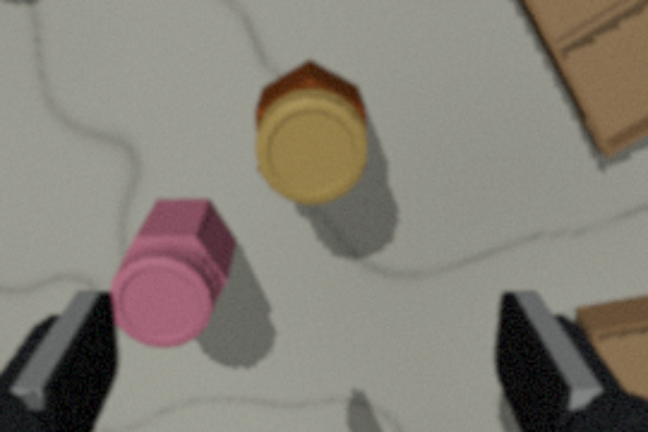

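Hex jar: a corner points straight up in the image, so the flats face the fingers. The pink jar is clear of the left finger's path.

```bash
python3 -m pendant '[[[0.008,0.01,0],[0,0,0],0],[[0,0,0.05],[0,0,0],0],[[0,0,0.1],[0,0,0],0],[[0,0,0.1],[0,0,0],0],[[0,0,0.1],[0,0,0],0],[[0,0,0.1],[0,0,0],0],[[0,0,0.1],[0,0,0],0],[[0,0,0.08],[0,0,0],0],[[0,0,0.05],[0,0,0],0],[[0,0,0.02],[0,0,0],0],[[0,0,0.01],[0,0,0],0],[[0,0,0],[0,0,0],0]]'
python3 -m pendant '[[[0,0,0],[0,0,0],1],[[0,0,0],[0,0,0],1],[[0,0,0],[0,0,0],1],[[0,0,0],[0,0,0],1],[[0,0,0],[0,0,0],1],[[0,0,0],[0,0,0],1],[[0,0,0],[0,0,0],1],[[0,0,0],[0,0,0],1]]' 50
```

```text
clock: 28.22
tool_pos: [0.4721, 0.0148, 0.0218]
eef_rot: [-3.142, 0.0, 1.179]
wrist_force: [0.6, -0.5, 0.7]
grip_width: 1.0
gripper_force: 0.0
clock: 28.88
tool_pos: [0.4725, 0.0154, 0.0229]
eef_rot: [3.14, -0.0, 1.18]
wrist_force: [-0.4, 0.5, 6.3]
grip_width: 0.571
gripper_force: 53.6
```

```bash
python3 -m pendant '[[[0,0,-0.02],[0,0,0],1],[[0,0,-0.04],[0,0,0],1],[[0,0,-0.08],[0,0,0],1],[[0,0,-0.1],[0,0,-0.8],1],[[0,0,-0.1],[0,0,-1],1],[[0,0,-0.1],[0,0,-1],1],[[0,0,-0.05],[0,0,0],1],[[0,0,-0.02],[0,0,0],1],[[0,0,0],[0,0,0],1]]'
python3 - <<'E'
from h import *
t=arm.observe(); y=t['eef_rot'][2]
d=np.array([.602,-.2015])-t['tool_pos'][:2]; print(d.round(4),(np.array([d@[np.cos(y),np.sin(y)],d@[np.sin(y),-np.cos(y)]])/.25).round(3))
E
```

```text
clock: 29.63
tool_pos: [0.4721, 0.0154, 0.1507]
eef_rot: [3.139, 0.0, 1.375]
wrist_force: [0.2, 1.3, -2.6]
grip_width: 0.577
gripper_force: 52.8
[ 0.1299 -0.2169] [-0.75   0.678]
```

```bash
python3 -m pendant '[[[-0.032,0.029,0],[0,0,0],1],[[-0.064,0.058,0],[0,0,0],1],[[-0.107,0.097,0],[0,0,0],1],[[-0.107,0.097,0],[0,0,0],1],[[-0.107,0.097,0],[0,0,0],1],[[-0.107,0.097,0],[0,0,0],1],[[-0.107,0.097,0],[0,0,0],1],[[-0.075,0.068,0],[0,0,0],1],[[-0.032,0.029,0],[0,0,0],1],[[-0.011,0.01,0],[0,0,0],1],[[0,0,0],[0,0,0],1],[[0,0,0],[0,0,0],1]]'
```

```text
clock: 30.63
tool_pos: [0.6007, -0.2, 0.1481]
eef_rot: [-3.139, -0.001, 1.376]
wrist_force: [0.6, -0.4, -2.6]
grip_width: 0.576
gripper_force: 52.7
```

```bash
python3 -m pendant '[[[-0.005,0.004,0.05],[0,0,0],1],[[0,0,0.1],[0,0,0],1],[[0,0,0.1],[0,0,0],1],[[0,0,0.1],[0,0,0],1],[[0,0,0.06],[0,0,0],1],[[0,0,0.03],[0,0,0],1],[[0,0,0.015],[0,0,0],1],[[0,0,0],[0,0,0],1],[[0,0,0],[0,0,0],1]]'
```

```text
clock: 31.38
tool_pos: [0.6034, -0.2029, 0.0369]
eef_rot: [3.139, 0.001, 1.376]
wrist_force: [-0.2, 0.3, -2.7]
grip_width: 0.577
gripper_force: 52.7
```

```bash
python3 -m pendant '[[[0,0,0.012],[0,0,0],1],[[0,0,0.01],[0,0,0],1],[[0,0,0.007],[0,0,0],1],[[0,0,0.005],[0,0,0],1],[[0,0,0.003],[0,0,0],1],[[0,0,0],[0,0,0],1]]'; python3 -m pendant '[[[0,0,0.004],[0,0,0],1],[[0,0,0],[0,0,0],1]]'
```

```text
clock: 31.88
tool_pos: [0.6023, -0.2026, 0.0261]
eef_rot: [-3.141, -0.0, 1.375]
wrist_force: [0.2, 0.5, -3.3]
grip_width: 0.575
gripper_force: 52.7
clock: 32.05
tool_pos: [0.6026, -0.2027, 0.026]
eef_rot: [-3.141, 0.0, 1.375]
wrist_force: [-2.3, 1.5, 3.0]
grip_width: 0.572
gripper_force: 53.3
```

```bash
python3 -m pendant '[[[0,0,0],[0,0,0],0],[[0,0,0],[0,0,0],0],[[0,0,0],[0,0,0],0],[[0,0,0],[0,0,0],0],[[0,0,0],[0,0,0],0],[[0,0,-0.05],[0,0,0],0],[[0,0,-0.1],[0,0,0],0],[[0,0,-0.15],[0,0,0],0],[[0,0,-0.15],[0,0,-1],0],[[0,0,-0.15],[0,0,-1],0],[[0,0,-0.1],[0,0,-0.8],0],[[0,0,0],[0,0,0],0]]'
python3 -m pendant '[[[0.07,-0.0258,0],[0,0,0],0],[[0.14,-0.0515,0],[0,0,0],0],[[0.14,-0.0515,0],[0,0,0],0],[[0.14,-0.0515,0],[0,0,0],0],[[0.14,-0.0515,0],[0,0,0],0],[[0.14,-0.0515,0],[0,0,0],0],[[0.14,-0.0515,0],[0,0,0],0],[[0.14,-0.0515,0],[0,0,0],0],[[0.14,-0.0515,0],[0,0,0],0],[[0.14,-0.0515,0],[0,0,0],0],[[0.14,-0.0515,0],[0,0,0],0],[[0.14,-0.0515,0],[0,0,0],0]]'
python3 -m pendant '[[[0.14,-0.0515,0],[0,0,0],0],[[0.14,-0.0515,0],[0,0,0],0],[[0.07,-0.0258,0],[0,0,0],0],[[0,0,0],[0,0,0],0],[[0,0,0],[0,0,0],0]]'
python3 - <<'E'
from h import *
c,im=lids('wrist','w8'); s=arm.observe(); print(s['tool_pos'],s['eef_rot'])
im=arm.read_camera("scene")[:,:,::-1]
cv2.imwrite("pics/s3.png",cv2.resize(im[90:330,200:400],None,fx=2.4,fy=2.4))
E
```

```text
clock: 33.05
tool_pos: [0.606, -0.2044, 0.2096]
eef_rot: [3.129, 0.007, 1.573]
wrist_force: [1.0, -0.6, 1.0]
grip_width: 0.998
gripper_force: 0.0
clock: 34.05
tool_pos: [0.4532, 0.2014, 0.2005]
eef_rot: [3.141, -0.0, 1.57]
wrist_force: [-0.3, 0.1, -0.3]
grip_width: 0.999
gripper_force: 0.0
clock: 34.47
tool_pos: [0.4216, 0.2879, 0.2003]
eef_rot: [-3.142, 0.0, 1.573]
wrist_force: [-0.5, -0.4, 0.1]
grip_width: 1.005
gripper_force: 0.0
[430. 273.] [54. 58.] [(0.09, np.float64(0.6126), np.float64(0.1891)), (0.072, np.float64(0.6262), np.float64(0.1763)), (0.052, np.float64(0.6414), np.float64(0.1621))]
[452. 197.] [61. 65.] [(0.09, np.float64(0.6168), np.float64(0.277)), (0.072, np.float64(0.6307), np.float64(0.2705)), (0.052, np.float64(0.6461), np.float64(0.2632))]
[256. 170.] [38. 41.] [(0.09, np.float64(0.4215), np.float64(0.3043)), (0.072, np.float64(0.4215), np.float64(0.2997)), (0.052, np.float64(0.4214), np.float64(0.2946))]
[0.42208083 0.28712551 0.20026511] [-3.14157499e+00  4.94163942e-04  1.57112467e+00]
```

View pics/s3.png

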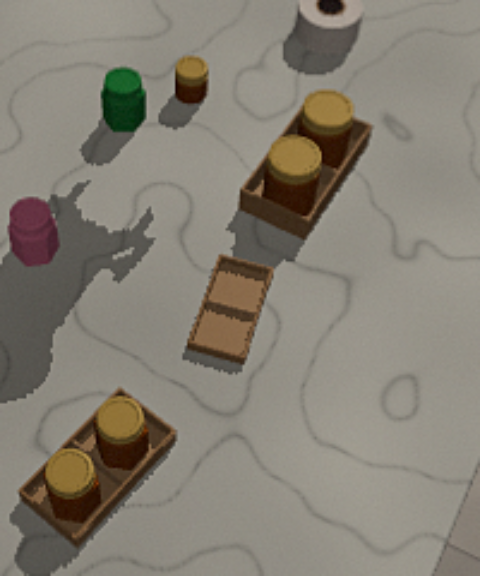

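Four jars are placed and the mini jar is left, at (190,78) in the crop.

```bash
python3 -m pendant '[[[0.022,-0.001,0],[0,0,0],0],[[0,0,0.06],[0,0,0],0],[[0,0,0.12],[0,0,0],0],[[0,0,0.12],[0,0,0],0],[[0,0,0.12],[0,0,0],0],[[0,0,0.12],[0,0,0],0],[[0,0,0.1],[0,0,0],0],[[0,0,0.06],[0,0,0],0],[[0,0,0.03],[0,0,0],0],[[0,0,0.015],[0,0,0],0],[[0,0,0],[0,0,0],0],[[0,0,0],[0,0,0],0]]'
python3 -m pendant '[[[0,0,0],[0,0,0],1],[[0,0,0],[0,0,0],1],[[0,0,0],[0,0,0],1],[[0,0,0],[0,0,0],1],[[0,0,0],[0,0,0],1],[[0,0,0],[0,0,0],1],[[0,0,0],[0,0,0],1],[[0,0,0],[0,0,0],1]]' 40
```

```text
clock: 35.57
tool_pos: [0.423, 0.2931, 0.0151]
eef_rot: [3.14, -0.001, 1.57]
wrist_force: [-0.3, -0.4, 0.7]
grip_width: 1.003
gripper_force: 0.0
clock: 36.23
tool_pos: [0.4224, 0.2932, 0.015]
eef_rot: [3.141, -0.0, 1.571]
wrist_force: [-2.3, -1.8, 6.2]
grip_width: 0.5
gripper_force: 40.7
```

```bash
python3 -m pendant '[[[0,0,-0.02],[0,0,0],1],[[0,0,-0.04],[0,0,0],1],[[0,0,-0.08],[0,0,0],1],[[0,0,-0.1],[0,0,0],1],[[0,0,-0.1],[0,0,0],1],[[0,0,-0.1],[0,0,0],1],[[0,0,-0.05],[0,0,0],1],[[0,0,-0.02],[0,0,0],1],[[0,0,0],[0,0,0],1]]'
```

```text
clock: 36.98
tool_pos: [0.4227, 0.2932, 0.1433]
eef_rot: [3.139, -0.001, 1.571]
wrist_force: [-0.1, 0.1, -0.8]
grip_width: 0.498
gripper_force: 40.9
```

```bash
python3 -m pendant '[[[-0.038,0.025,0],[0,0,0],1],[[-0.077,0.05,0],[0,0,0],1],[[-0.128,0.083,0],[0,0,0],1],[[-0.128,0.083,0],[0,0,0],1],[[-0.128,0.083,0],[0,0,0],1],[[-0.128,0.083,0],[0,0,0],1],[[-0.128,0.083,0],[0,0,0],1],[[-0.128,0.083,0],[0,0,0],1],[[-0.128,0.083,0],[0,0,0],1],[[-0.128,0.083,0],[0,0,0],1]]'
python3 -m pendant '[[[-0.09,0.058,0],[0,0,0],1],[[-0.038,0.025,0],[0,0,0],1],[[-0.013,0.008,0],[0,0,0],1],[[0,0,0],[0,0,0],1],[[0,0,0],[0,0,0],1]]'
python3 -c "
from h import *
tray('wrist','w9',(0,0),.026,.157); print(arm.observe()['tool_pos'])"
```

```text
clock: 37.82
tool_pos: [0.6062, 0.0056, 0.1393]
eef_rot: [-3.138, -0.0, 1.57]
wrist_force: [0.9, 0.1, -1.3]
grip_width: 0.499
gripper_force: 40.9
clock: 38.23
tool_pos: [0.6283, -0.0262, 0.1404]
eef_rot: [-3.139, -0.001, 1.571]
wrist_force: [0.0, -0.5, -1.6]
grip_width: 0.496
gripper_force: 40.9
[ 0.62834195 -0.02581299  0.14074546]
```

View pics/w9.png

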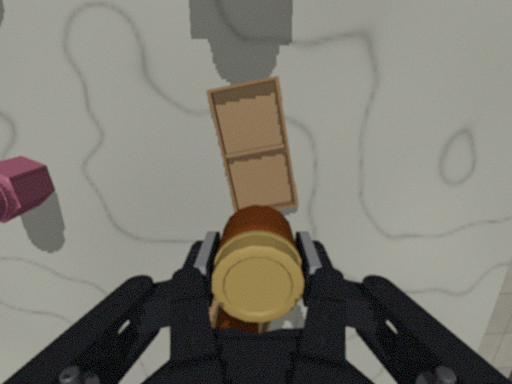

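Mini tray rim corners are at (208,92), (278,77) and (298,210). The divider runs from (223,157) to (288,150).

Run:
```python
from h import *
c=arm.calibration('wrist')
P=ray([(208,92),(278,77),(298,210)],c,.016)[:,:2]; ctr=(P[0]+P[2])/2
u=(P[1]-P[2])/np.linalg.norm(P[1]-P[2]); D=ray([(223,157),(288,150)],c,.012)[:,:2].mean(0)
print(P.round(4),np.linalg.norm(P[1]-P[2]),np.linalg.norm(P[0]-P[1]),ctr,D,u); print('cells',ctr-.0315*u,D-.0315*u)
```

```text
[[ 0.5837  0.0605]
 [ 0.6475  0.0734]
 [ 0.6715 -0.0559]] 0.13154425925653393 0.0651094531442725 [0.62759324 0.00228   ] [0.62705902 0.00266457] [-0.18262134  0.98318332]
cells [ 0.63334581 -0.02869027] [ 0.6328116  -0.02830571]
```

```bash
python3 -m pendant '[[[-0.01,0.017,0.05],[0,0,0],1],[[0,0,0.1],[0,0,0],1],[[0,0,0.1],[0,0,0],1],[[0,0,0.1],[0,0,0],1],[[0,0,0.06],[0,0,0],1],[[0,0,0.03],[0,0,0],1],[[0,0,0.015],[0,0,0],1],[[0,0,0],[0,0,0],1],[[0,0,0],[0,0,0],1]]'
```

```text
clock: 39.03
tool_pos: [0.6347, -0.0297, 0.029]
eef_rot: [3.139, 0.001, 1.571]
wrist_force: [0.3, -0.5, -0.7]
grip_width: 0.499
gripper_force: 40.9
```

```bash
python3 -m pendant '[[[0,0,0.011],[0,0,0],1],[[0,0,0.009],[0,0,0],1],[[0,0,0.007],[0,0,0],1],[[0,0,0.005],[0,0,0],1],[[0,0,0.003],[0,0,0],1],[[0,0,0],[0,0,0],1]]'; python3 -m pendant '[[[0,0,0.004],[0,0,0],1],[[0,0,0],[0,0,0],1]]'
```

```text
clock: 39.53
tool_pos: [0.6335, -0.0296, 0.0188]
eef_rot: [-3.141, -0.0, 1.571]
wrist_force: [0.8, -0.2, -1.5]
grip_width: 0.498
gripper_force: 40.9
clock: 39.7
tool_pos: [0.6338, -0.0296, 0.0181]
eef_rot: [3.141, 0.0, 1.571]
wrist_force: [-0.3, 0.2, -1.0]
grip_width: 0.496
gripper_force: 41.0
```

```bash
python3 -m pendant '[[[0,0,0.004],[0,0,0],1],[[0,0,0],[0,0,0],1]]'; python3 -m pendant '[[[0,0,0],[0,0,0],0],[[0,0,0],[0,0,0],0],[[0,0,0],[0,0,0],0],[[0,0,0],[0,0,0],0],[[0,0,0],[0,0,0],0],[[0,0,-0.05],[0,0,0],0],[[0,0,-0.1],[0,0,0],0],[[0,0,-0.15],[0,0,0],0],[[0,0,-0.15],[0,0,0],0],[[0,0,-0.15],[0,0,0],0],[[0,0,-0.1],[0,0,0],0],[[0,0,0],[0,0,0],0]]'
python3 -m pendant '[[[0,-0.1,0],[0,0,0],0],[[0,-0.14,0],[0,0,0],0],[[0,-0.14,0],[0,0,0],0],[[0,-0.14,0],[0,0,0],0],[[0,-0.14,0],[0,0,0],0],[[0,-0.1,0],[0,0,0],0],[[0,0,0],[0,0,0],0],[[0,0,0],[0,0,0],0]]'
python3 - <<'E'
from h import *
a=arm.read_camera("scene")[:,:,::-1]
cv2.imwrite("pics/end.png",cv2.resize(a[80:384,110:400],None,fx=1.9,fy=1.9))
E
```

```text
clock: 39.87
tool_pos: [0.6338, -0.0297, 0.018]
eef_rot: [-3.141, 0.0, 1.571]
wrist_force: [-3.4, 0.8, 5.1]
grip_width: 0.497
gripper_force: 41.5
clock: 40.87
tool_pos: [0.6376, -0.0304, 0.2013]
eef_rot: [3.128, 0.003, 1.571]
wrist_force: [0.3, -0.5, 0.7]
grip_width: 0.999
gripper_force: 0.0
clock: 41.53
tool_pos: [0.443, -0.0295, 0.1922]
eef_rot: [3.141, 0.0, 1.57]
wrist_force: [-0.1, 0.3, 0.1]
grip_width: 0.998
gripper_force: 0.0
```

View pics/end.png

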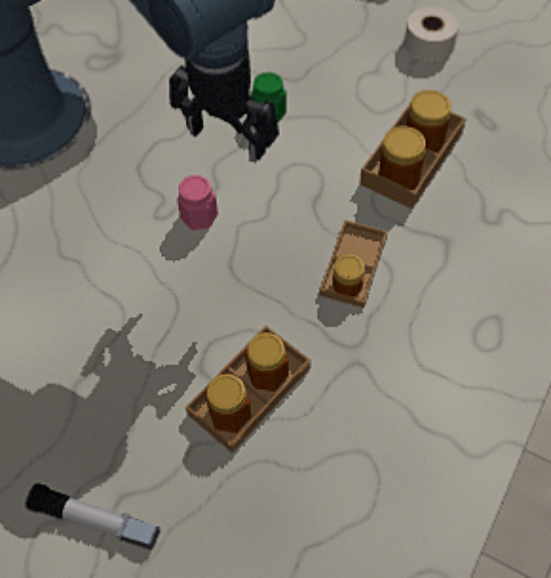

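All five jars stand upright in their own cells, and the label roll and refractometer are still where they were.

```bash
python3 -c "
from plant import arm
print(arm.finish_job())"
```

```text
the job is handed in; nothing more can be done
None
```

I packed all five jars upright in their matching trays, left the bystanders and look-alikes alone, and handed the job in after about 42 s; no verdict came back.

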